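# Hold the loupe at focus over a steel cup

## Robot

A 7-joint arm with a two-finger parallel gripper is mounted at the origin on the work surface. World frame = base frame: x ahead of the robot, y to its left, z up, the work surface at z = 0. Lengths are in m, angles in rad, forces in N, time in s.
With the tool pointing down it reaches from about 0.4 to 0.85 m from the base axis. Payload 10.4 kg.
Tool frame: the origin (TCP) lies midway between the tips of the shut fingers; the grasp point (between the pads) lies 19 mm behind it; z points along the fingers, y is the line along which they close (so a half turn about z gives the same grasp; the last joint's range is limited). The gripper opens to 85 mm and grips with 20 to 120 N. Pads are 22 mm wide; open, the fingers measure 114 mm over their backs; the gripper's body (76 mm by 85 mm) begins 54 mm behind the grasp point. The pads swing forward as they close: fully open they stand 13 mm farther back than shut.
Start: joints at [-1.332, 0.332, -0.065, 1.46, 0.022, 1.35, -0.088], TCP at [0.162, 0.604, 0.231] pointing down, gripper open.
Joint ranges: [-2.6, 2.6], [-0.5, 2.12], [-1.47, 1.34], [0.16, 2.42], [-1.27, 4.41], [0.06, 2.06], [-2.6, 2.6]. Speed limits (rad/s): [2.22, 2.22, 2.79, 2.79, 3.14, 3.14, 3.14].

## Interface

Orientations are given as a unit quaternion [x, y, z, w].
In Python, from workcell import monitor, eyes, manip gives the robot as it stands.
- The arm moves only by the tool send_rows, never from a script. Its arguments are lists of equal length, an entry for each row: "offset": the shift along the tool's x, y, z in mm, a list of three; "roll": the turn about the tool's z in rad. In form: {"offset": [[tx, ty, tz], ...], "roll": [roll, ...]}. A call has exactly 5 rows; each row is the pose to reach, as a shift and turn from the pose commanded when the call began, along the tool's axes at that moment; what a row does not reach only later rows make up. A row lasts 1/12 s, in which the tool goes at most 41.7 mm and 7.16 degrees, less where a joint would pass 70% of its speed; a pose out of reach is approached as far as the arm can. A call with a gripper value outside its range is refused whole. "jaw" is the opening, from 0 (shut) to 1 (fully open), set as the call begins (left out, the last holds). The fingers move at their own pace and stop on an object; "newtons" is the grip in N (left out, the last holds). Time passes only in rows, so rows that repeat a pose let the fingers close, or fill a call up. It gives the time, the measured TCP pose, the force and the opening at its end, in the units of the state.
- monitor.get_obs(): the state, without advancing time (a new reading comes with each control period).
- eyes.camera(name): name is "scene" or "top" or "wrist"; returns (picture, depth): 420x560x3 uint8, blue, green, red; 420x560 float32, m along the optical axis (not along the pixel's ray), 0 where there is no reading.
- eyes.camera_params(name): a dict with "fovy" (degrees; the focal length in pixels is half the picture's height over the tangent of half this angle, whatever the lens; pixels are square), "cx", "cy" (the principal point, pixels), "k1" (the pictures are not rectified: a ray, as slopes to the right and down, at radius r is drawn at 1 + k1 r^2 times it, then the intrinsics apply), "R" (3x3) and "t" (3): a world point X has camera coordinates R X + t. Camera axes: x right, y down, z forward; pixel columns grow to the right and rows downward; lengths in m; the calibration is good to about 2 mm. A picture is of the moment at which its call begins: read the wrist's pose just before it. camera_params takes no time and is no camera call; for the wrist camera it gives the pose at the moment of the call.
- manip.hand_in(): hands the job in, once; it reports no verdict.
The state is a dict: "clock": time; "joint_pos": joint angles; "joint_velocities": joint speeds; "tau": joint torques, N m; "position": TCP position; "ee_rot": TCP orientation; "ft_force": force on the tool from outside, world axes, zero at the start; "torque": the same for the moment, N m; "grip_width": opening from 0.0 (shut) to 1.0 (fully open).
Only numpy, scipy, OpenCV 4.12 (cv2) and the standard library are available. Lean on these libraries where they do the work, as an engineer would, in place of code of your own. Each camera call takes 0.05 s, during which the arm holds its last target. There are 200 camera calls.

## Task

Inspect the polished steel cup on the stand: first swing the stand's lamp arm round until the lamp points straight at the middle of the cup, and leave it there. Then pick up the loupe by its handle and hold it still and level, centred over the cup, with the lens at the height marked by the red pointer on the stand's column. Finish while still holding it there, clear of the stand and the cup, and leave the cup and the other things on the bench where they are.

Things in the scene. Friction and masses are not known exactly. Their poses are not given: they have to be found in the camera images.
- stand: Inspection stand, fixed to the bench: blue base plate 315 x 140 x 14 mm with a steel column (18 mm thick, top 252 mm above the bench) near its far end. Origin on the column's axis at bench height; -x runs from the column along the plate to the stage, z up. Plate: x from -285 to +30 mm, y from -70 to +70 mm. Column foot 44 mm wide, 30 mm high.
- stand_stage (a point): Middle of the round black rubber stage (120 mm wide) on the base plate, 215 mm from the column's axis, top 16 mm above the bench. The cup stands on it, up to 10 mm off along the plate and up to 25 mm off across it.
- lamp_arm (a joint): Lamp arm, turning level about the column's axis on a stiff friction hinge (0.25 N m: stays where it is left). At 0 it points along the stand's -x, over the middle of the stage; positive is anticlockwise from above. Stops at -1.4 and 1.4; starts between 0.6 and 1.15. Black hub 34 mm wide on the column (z 235 to 265 mm), then a 12 mm aluminium bar (z 250 to 262 mm).
- lamp_head (a point): Middle of the white bell-shaped lamp head at the end of the lamp arm, 100 mm from the column's axis, 232 mm above the bench. Its mouth is 54 mm wide and leans to shine down and outwards. Head and knuckle lie 70 to 145 mm from the column's axis, 175 mm or more above the bench.
- lamp_grip (a point): Point on the upright black grip of the lamp arm: a round pin 16 mm thick on the knuckle above the lamp head, 95 mm from the column's axis, from 266 to 306 mm above the bench; this point is on its axis at 290 mm. Turns with the arm.
- lamp_spot (a point): Point at stage height on which the middle of the lamp's beam falls, 215 mm from the column's axis, straight out along the lamp arm. Turns with the arm.
- height_index: Red collar (36 mm wide, 12 mm high) with a red pointer, clamped on the column and fixed; it marks the focal height, somewhere between 135 and 175 mm above the bench. Origin on the column's axis at the marked height (mid-height of collar and pointer).
- index_tip (a point): Tip of the red pointer, at the marked height, 65 mm from the column's axis towards the stage.
- cup: The cup to inspect: open polished steel cup standing on the stage, 97 mm wide, 55 mm high, wall 2 mm, 160 g, loose. Origin at the centre of its underside (16 mm above the bench); rim 71 mm above the bench.
- loupe: Hand loupe lying flat on the bench, about 90 g, loose: black round bezel 75 mm wide with a glass lens, and a straight orange handle along its -x axis. The whole is 14 mm thick. Origin under the lens centre, on the underside; z is normal to the lens, up as it lies. Handle: flat-sided bar 17 mm wide (y), 14 mm thick, from 45 to 145 mm from the lens centre. It may lie left or right of the stand.
- loupe_lens (a point): Centre of the lens, in the middle of the loupe's thickness (7 mm above its underside).
- loupe_handle (a point): Good place to grip, on the handle's axis, 88 mm from the lens centre and 7 mm above the underside.
- calliper: Bystander: steel calliper with grey digital head lying on the bench, 200 mm long (along x), 13 mm high. Origin about under its middle. It lies left or right of the stand, on the side where the loupe is not.
- spare_cup: Bystander: a second steel cup like the first, standing on the bench. Origin at the centre of its underside.
- ring_gauge: Bystander: dark steel ring gauge lying on the bench, 88 mm wide, 22 mm high, 450 g. Origin at the centre of its underside.

How it is judged:
By the outcome, as a careful person would: the job done as asked, in the order asked, and still so for the second after the job is handed in, while the arm keeps its last pose, push and grip.
It also fails if it takes over 56 s, if anything falls off the work surface, if the arm or the gripper's body presses on something with over 40 N, if the wrist force passes 120 N, or if a joint passes its speed limit or range.

## Working session

There is one attempt and no reset: what is moved stays moved. The work goes in short steps, Python scripts to look and compute and a tool call to move; the robot and the scene stay as the last step left them, time stands still between calls to the robot, and variables do not carry over. Pictures are saved under pics/ and viewed, on a budget of 10 in all, crops included, one or two more only if the job needs it, and the job is handed in when it is done.

Besides the shell and the picture viewer there is one more tool, called after ">>>" by a JSON object that holds its "method" and its "body", one argument or row to a line. send_rows: Moves the arm, as the interface text tells. Its arguments: {"type":"object","properties":{"offset":{"type":"array"},"roll":{"type":"array"},"jaw":{"type":"number"},"newtons":{"type":"number"}},"required":["offset","roll"]}

```bash
ls; mkdir -p pics; cat > h.py <<'E'
import numpy as np, cv2
from workcell import monitor, eyes, manip
from scipy.spatial.transform import Rotation as Ro
def K(p):
    f=210/np.tan(np.radians(p["fovy"])/2); return f
def world(p,u,v,d=None,z=None):
    f=K(p); a=np.array([(u-p["cx"])/f,(v-p["cy"])/f]); s=a.copy()
    for _ in range(30): s=a/(1+p["k1"]*(s@s))
    r=np.array([s[0],s[1],1.]); R=np.array(p["R"]); t=np.array(p["t"])
    c=-R.T@t; w=R.T@r
    if z is not None: d=(z-c[2])/w[2]
    return c+w*d
def cloud(p,D):
    f=K(p); v,u=np.mgrid[0:420,0:560]; a=np.stack([(u-p["cx"])/f,(v-p["cy"])/f],-1); s=a.copy()
    for _ in range(30): s=a/(1+p["k1"]*(s**2).sum(-1,keepdims=True))
    X=np.concatenate([s,np.ones(s.shape[:2]+(1,))],-1)*D[...,None]
    return (X-np.array(p["t"]))@np.array(p["R"])
def proj(p,X):
    c=np.array(p["R"])@np.array(X)+np.array(p["t"]); s=c[:2]/c[2]; s=s*(1+p["k1"]*(s@s)); return K(p)*s+[p["cx"],p["cy"]]
E
python3 - <<'E'
from h import *
ims=[]
for n in("scene","top"):
    p=eyes.camera_params(n); im,D=eyes.camera(n); cv2.imwrite(f"pics/{n}0.png",im); np.save(f"{n}0.npy",D); print(n,p)
print(monitor.get_obs())
E
```

```text
pics
scene {'fovy': 44.85243539160374, 'cx': 284.8011332249011, 'cy': 210.25642740400627, 'k1': 0.048418674340681644, 'R': array([[ 6.15324399e-01,  7.88273858e-01, -4.56173176e-04],
       [ 6.01394917e-01, -4.69821176e-01, -6.46213755e-01],
       [-5.09607729e-01,  3.97356750e-01, -7.63156324e-01]]), 't': array([-0.34313437, -0.22016077,  1.6546767 ])}
top {'fovy': 51.98607778147157, 'cx': 287.52966554617444, 'cy': 211.20635763192956, 'k1': 0.024669176210318406, 'R': array([[-7.77663018e-03, -9.99969584e-01, -5.95655174e-04],
       [-9.97984971e-01,  7.79870545e-03, -6.29696515e-02],
       [ 6.29723816e-02,  1.04763219e-04, -9.98015265e-01]]), 't': array([0.00545858, 0.60613554, 1.07707589])}
{'clock': 0.1, 'joint_pos': array([-1.33160311,  0.33278499, -0.06470356,  1.46085647,  0.02160646,
        1.34992185, -0.08849141]), 'joint_velocities': array([-0.00055091, -0.00237158,  0.0015309 , -0.00283889,  0.00058334,
        0.00077738, -0.00201729]), 'tau': array([ 1.64603007e-03, -6.26739979e+01,  4.92808514e-02, -3.92426813e+01,
        1.63070904e-02,  7.14011461e-03, -5.71777207e-06]), 'position': array([0.16167312, 0.60337262, 0.23061072]), 'ee_rot': array([ 1.30506958e-01,  9.91447188e-01, -6.35410215e-04, -5.12382998e-05]), 'ft_force': array([-0.19802334, -0.01212585, -0.10544578]), 'torque': array([ 0.01526211, -0.02032308, -0.02237457]), 'grip_width': 1.0019379628606662}
```

View pics/top0.png

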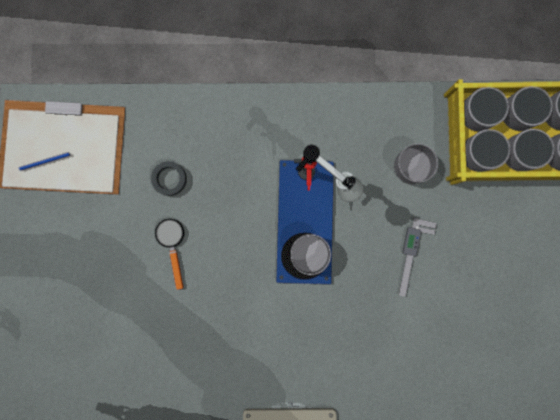

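View pics/scene0.png

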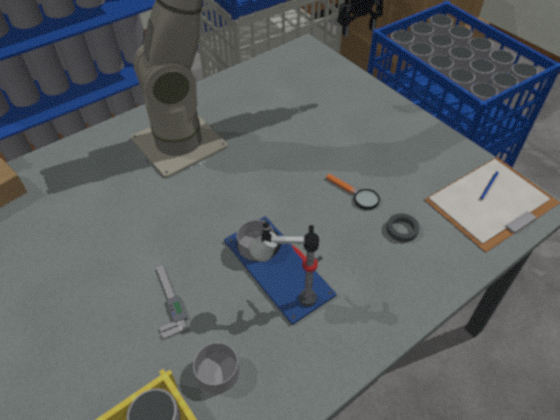

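Top view: robot base at the bottom centre. The stand plate spans about (278–335, 160–284), with the lamp grip at (348,183), hub (311,153), pointer (309,180) and cup (310,254). The loupe is on the left: lens (170,233), handle end (180,288). The calliper is on the right. Next I'll measure these with the depth cloud plus an enlarged crop.

```bash
python3 - <<'E'
from h import *
np.set_printoptions(precision=4,suppress=True)
p=eyes.camera_params("top"); im=cv2.imread("pics/top0.png"); D=np.load("top0.npy"); X=cloud(p,D)
h=cv2.cvtColor(im,cv2.COLOR_BGR2HSV)
def comp(m,box):
    u0,u1,v0,v1=box; k=np.zeros_like(m); k[v0:v1,u0:u1]=m[v0:v1,u0:u1]; return k
blue=comp((h[...,0]>105)&(h[...,0]<130)&(h[...,1]>130),(260,350,150,295))
v,u=np.nonzero(blue); P=np.array([world(p,a,b,z=.014) for a,b in zip(u,v)])
r=cv2.minAreaRect((P[:,:2]*1000).astype(np.float32)); print("plate",r,cv2.boxPoints(r), "z",np.median(X[blue][:,2]))
org=comp((h[...,0]<16)&(h[...,1]>170)&(h[...,2]>120),(140,200,240,300))
v,u=np.nonzero(org); P=np.array([world(p,a,b,z=.014) for a,b in zip(u,v)])
r=cv2.minAreaRect((P[:,:2]*1000).astype(np.float32)); print("handle",r,cv2.boxPoints(r),"z",np.median(X[org][:,2]))
# bezel
reg=comp((X[...,2]>.008)&(X[...,2]<.03)&(D>0)&~org,(145,195,210,255)); v,u=np.nonzero(reg)
if len(u): c=cv2.minEnclosingCircle((X[reg][:,:2]*1000).astype(np.float32)); print("bezel",c,len(u))
# cup rim
reg=comp((X[...,2]>.062)&(X[...,2]<.08)&(D>0),(275,345,225,290)); print("cup n",reg.sum())
if reg.sum(): print(cv2.minEnclosingCircle((X[reg][:,:2]*1000).astype(np.float32)))
for nm,z0,z1 in(("grip",.27,.32),("arm",.245,.268),("head",.17,.245)):
    reg=comp((X[...,2]>z0)&(X[...,2]<z1)&(D>0),(290,380,130,220)); q=X[reg]; print(nm,len(q),q.mean(0) if len(q) else'',q[:,2].max() if len(q) else '')
red=comp(((h[...,0]<8)|(h[...,0]>172))&(h[...,1]>150),(290,330,150,200)); q=X[red]; print("red",len(q),np.percentile(q[:,2],[10,50,90]) , q.mean(0))
# scene red
ps=eyes.camera_params("scene"); i2=cv2.imread("pics/scene0.png"); Xs=cloud(ps,np.load("scene0.npy")); h2=cv2.cvtColor(i2,cv2.COLOR_BGR2HSV)
red=comp(((h2[...,0]<8)|(h2[...,0]>172))&(h2[...,1]>150),(280,330,235,280)); q=Xs[red]; print("red scene",len(q),np.percentile(q[:,2],[5,25,50,75,95]))
a=cv2.resize(im[140:295,265:385],None,fx=3.8,fy=3.8,interpolation=cv2.INTER_CUBIC)
b=cv2.resize(i2[215:315,220:335],None,fx=2.9,fy=2.9,interpolation=cv2.INTER_CUBIC)
o=np.zeros((595,800,3),np.uint8); o[:a.shape[0],:a.shape[1]]=a[:595]; o[:b.shape[0],460:460+b.shape[1]]=b[:, :340]; cv2.imwrite("pics/c1.png",o)
E
```

```text
plate ((592.1630859375, -43.762001037597656), (138.22264099121094, 334.7394714355469), 88.13229370117188) [[ 422.6298 -107.3817]
 [ 757.1915 -118.2915]
 [ 761.6964   19.8577]
 [ 427.1347   30.7675]] z 0.013939294865784987
handle ((457.611328125, 283.509765625), (88.52853393554688, 14.494729995727539), 11.184771537780762) [[412.782  282.0334]
 [415.5936 267.814 ]
 [502.4407 284.9861]
 [499.6291 299.2056]] z 0.013772713688776292
bezel ((545.73681640625, 299.7394714355469), 45.707393646240234) 561
cup n 140
((498.49658203125, -53.2839241027832), 48.058528900146484)
grip 82 [ 0.6451 -0.1184  0.3001] 0.30875226466061906
arm 781 [ 0.6751 -0.0782  0.2594] 0.26796337742378634
head 353 [ 0.6496 -0.1017  0.2158] 0.24496376269838505
red 152 [0.1664 0.1708 0.1893] [ 0.6838 -0.0468  0.1714]
red scene 127 [0.168  0.1697 0.1726 0.1742 0.1761]
```

View pics/c1.png

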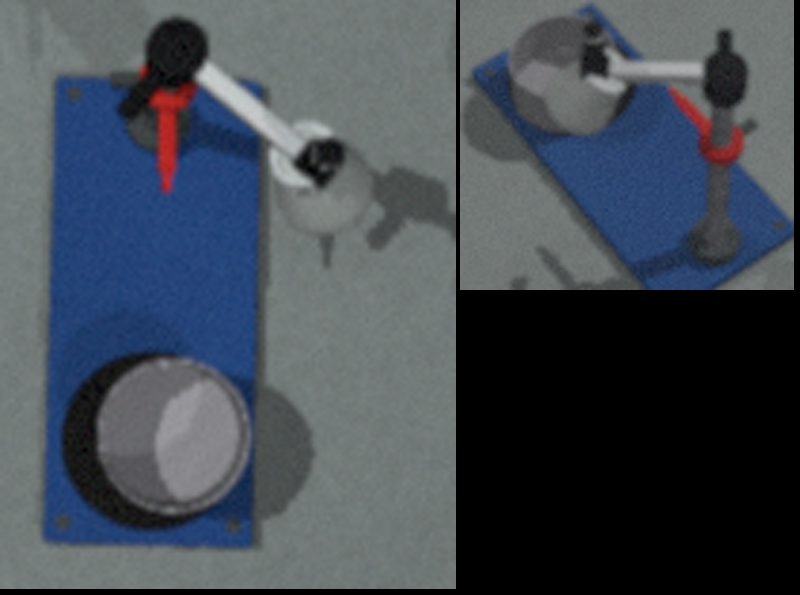

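The crop shows plate corners at about (57,77), (264,85), (252,547) and (43,541), the hub at (177,48), the grip top at (322,158), the pointer tip at (166,190) and the cup rim centred near (173,437) with radius about 77. I'll convert these next.

```bash
python3 - <<'E'
from h import *
np.set_printoptions(precision=4,suppress=True)
p=eyes.camera_params("top"); X=cloud(p,np.load("top0.npy"))
w=lambda a,b,z: world(p,265+(a+.5)/3.8-.5,140+(b+.5)/3.8-.5,z=z)
C=[w(*q,.014) for q in((57,77),(264,85),(252,547),(43,541))]; print(np.array(C))
print("lens", [np.linalg.norm(C[i]-C[(i+1)%4]) for i in range(4)])
far=(C[0]+C[1])/2; near=(C[2]+C[3])/2; ax=(near-far)/np.linalg.norm(near-far); th=np.arctan2(ax[1],ax[0])
col=(far+near)/2-ax*(.1275)+0; print("axis",ax,"col",col,"hubtop", w(177,48,.265))
hub=w(177,48,.265)
g=w(320,150,.306); print("grip",g,np.hypot(*(g-hub)[:2]),np.hypot(*(g-col)[:2]))
cup=w(173,437,.071); print("cup",cup, "rad",(np.linalg.norm(w(97,437,.071)-w(249,437,.071))/2)); 
for n,c in(("hub",hub),("col",col)):
  d=(cup-c)[:2]; a=np.arctan2(ax[0]*d[1]-ax[1]*d[0],ax[:2]@d); e=(g-c)[:2]; b=np.arctan2(ax[0]*e[1]-ax[1]*e[0],ax[:2]@e)
  print(n,"cup rel ang",a,"dist",np.hypot(*d),"grip ang",b)
for z in(.15,.16,.17): 
  t=w(166,190,z); print(z,t,np.hypot(*(t-hub)[:2]),np.hypot(*(t-col)[:2]))
# column points near collar / scene check
ps=eyes.camera_params("scene")
for z in (.15,.155,.16,.165,.17): 
  t=np.array([hub[0]+ax[0]*.065,hub[1]+ax[1]*.065,z]); q=proj(ps,t); print(z,"tip scene crop",(q-[220,215])*2.9+[460,0], "coll",(proj(ps,[hub[0],hub[1],z])-[220,215])*2.9+[460,0])
print("lens", world(p,169.5,232.5,z=.014))
E
```

```text
[[ 0.7391  0.02    0.014 ]
 [ 0.7324 -0.1201  0.014 ]
 [ 0.4223 -0.1076  0.014 ]
 [ 0.4273  0.0314  0.014 ]]
lens [np.float64(0.14032748550394786), np.float64(0.31036326199622144), np.float64(0.13909307662868253), np.float64(0.3119424150810364)]
axis [-0.9993  0.0384  0.    ] col [ 0.7077 -0.049   0.014 ] hubtop [ 0.7078 -0.0473  0.265 ]
grip [ 0.6478 -0.1154  0.306 ] 0.09069230554866174 0.08941871259164429
cup [ 0.4977 -0.0529  0.071 ] rad 0.04815425584151596
hub cup rel ang 0.06529360859587494 dist 0.2101502303282234 grip ang 0.8868909306383012
col cup rel ang 0.05743361895273377 dist 0.21005273003399452 grip ang 0.8751674978628308
0.15 [ 0.6461 -0.0464  0.15  ] 0.06164066743180855 0.06162838014309907
0.16 [ 0.645  -0.0459  0.16  ] 0.06278133274772622 0.06278104257047011
0.17 [ 0.6439 -0.0454  0.17  ] 0.0639254001010859 0.06393667609259436
0.15 tip scene crop [668.9299  98.0893] coll [717.8967 152.6128]
0.155 tip scene crop [668.994   94.4414] coll [718.1228 149.0332]
0.16 tip scene crop [669.0585  90.7701] coll [718.3504 145.4302]
0.165 tip scene crop [669.1235  87.0754] coll [718.5796 141.8036]
0.17 tip scene crop [669.1889  83.357 ] coll [718.8103 138.1531]
lens [0.5545 0.3015 0.014 ]
```

Column ≈ (0.709,−0.048). The lamp is at about 0.885 rad and needs about 0.06. The index height is about 0.165. I'll set out by way of the loupe for a close look.

>>> {"method": "send_rows", "body": {
  "offset": [
    [-33,-19,-9],
    [-67,-38,-18],
    [-100,-58,-27],
    [-134,-77,-36],
    [-167,-96,-45]
  ],
  "roll": [0,0,0,0,0]
}}

```text
clock: 0.52
position: [0.2993, 0.466, 0.2765]
ee_rot: [0.131, 0.991, -0.0, -0.0]
ft_force: [1.1, 0.6, -0.1]
grip_width: 1.001
```

>>> {"method": "send_rows", "body": {
  "offset": [
    [-33,-19,-9],
    [-67,-38,-18],
    [-100,-58,-27],
    [-134,-77,-36],
    [-167,-96,-45]
  ],
  "roll": [0,0,0,0,0]
}}

```text
clock: 0.93
position: [0.4357, 0.33, 0.3216]
ee_rot: [0.131, 0.991, -0.0, -0.0]
ft_force: [0.9, 0.6, -0.0]
grip_width: 0.999
```

>>> {"method": "send_rows", "body": {
  "offset": [
    [-33,-20,-10],
    [-33,-20,-10],
    [-33,-20,-10],
    [-33,-20,-10],
    [-33,-20,-10]
  ],
  "roll": [0,0,0,0,0]
}}

```text
clock: 1.35
position: [0.4603, 0.305, 0.3307]
ee_rot: [0.129, 0.992, -0.0, -0.001]
ft_force: [-0.4, 0.1, -0.3]
grip_width: 1.001
```

```bash
python3 - <<'E'
from h import *
np.set_printoptions(precision=4,suppress=True)
p=eyes.camera_params("wrist"); im,D=eyes.camera("wrist"); cv2.imwrite("pics/w1.png",im); np.save("w1.npy",D)
X=cloud(p,D); h=cv2.cvtColor(im,cv2.COLOR_BGR2HSV)
org=(h[...,0]<16)&(h[...,1]>170)&(h[...,2]>100); n,l,s,c=cv2.connectedComponentsWithStats(org.astype(np.uint8)); k=1+np.argmax(s[1:,4]); m=l==k
v,u=np.nonzero(m); P=np.array([world(p,a,b,z=.014) for a,b in zip(u,v)]); print("handle",cv2.minAreaRect((P[:,:2]*1000).astype(np.float32)),s[k],np.median(X[m][:,2]))
b=(h[...,2]<70)&(X[...,2]>.009)&(X[...,2]<.02)&(np.hypot(X[...,0]-.55,X[...,1]-.30)<.06)
print("bezel",b.sum(),cv2.minEnclosingCircle((X[b][:,:2]*1000).astype(np.float32)), "cam", -np.array(p["R"]).T@p["t"],p["fovy"])
E
```

```text
handle ((459.48663330078125, 285.2093505859375), (91.19332122802734, 16.007339477539062), 11.211423873901367) [242 140  39  62 751] 0.013554094357038807
bezel 462 ((555.3735961914062, 303.77520751953125), 37.24996566772461) cam [0.3974 0.3227 0.4731] 65.05915413857063
```

View pics/w1.png

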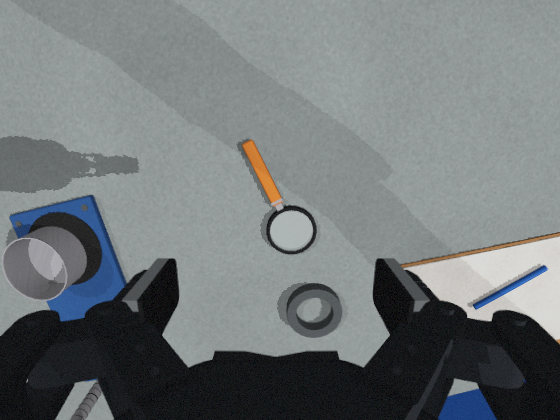

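Wrist view: the loupe is clean, with the handle from (248,142) to (276,205) and the lens at (292,230). That puts the lens at (0.5545,0.3035) and the handle yaw at 11°. Next I go to the lamp for a close look.

>>> {"method": "send_rows", "body": {
  "offset": [
    [-22,-31,-4],
    [-43,-63,-7],
    [-65,-94,-11],
    [-86,-126,-14],
    [-108,-157,-18]
  ],
  "roll": [0,0,0,0,0]
}}

```text
clock: 1.82
position: [0.5247, 0.1237, 0.3492]
ee_rot: [0.129, 0.992, 0.0, -0.0]
ft_force: [0.6, 0.1, -0.5]
grip_width: 0.996
```

>>> {"method": "send_rows", "body": {
  "offset": [
    [-22,-31,-4],
    [-43,-63,-7],
    [-65,-94,-11],
    [-86,-126,-14],
    [-108,-157,-18]
  ],
  "roll": [0,0,0,0,0]
}}

```text
clock: 2.23
position: [0.5889, -0.0557, 0.3673]
ee_rot: [0.129, 0.992, 0.0, -0.0]
ft_force: [0.9, -0.0, -0.4]
grip_width: 1.004
```

>>> {"method": "send_rows", "body": {
  "offset": [
    [-22,-31,-4],
    [-22,-31,-4],
    [-22,-31,-4],
    [-22,-31,-4],
    [-22,-31,-4]
  ],
  "roll": [0,0,0,0,0]
}}

```text
clock: 2.65
position: [0.602, -0.0887, 0.3709]
ee_rot: [0.129, 0.992, 0.0, -0.0]
ft_force: [-0.5, 0.5, -0.2]
grip_width: 0.997
```

```bash
python3 - <<'E'
from h import *
np.set_printoptions(precision=4,suppress=True)
print(monitor.get_obs()["position"],monitor.get_obs()["joint_pos"])
p=eyes.camera_params("wrist"); im,D=eyes.camera("wrist"); cv2.imwrite("pics/w2.png",im); np.savez("w2.npz",D=D,**p)
X=cloud(p,D); h=cv2.cvtColor(im,cv2.COLOR_BGR2HSV)
red=((h[...,0]<8)|(h[...,0]>172))&(h[...,1]>150)&(X[...,2]>.1); q=X[red]; print("red",len(q),np.percentile(q[:,2],[5,25,50,75,95]))
m=(D>0)&(X[...,2]>.06)&(X[...,2]<.08)&(np.hypot(X[...,0]-.498,X[...,1]+.053)<.07); print(m.sum(),cv2.minEnclosingCircle((X[m][:,:2]*1000).astype(np.float32)))
g=(D>0)&(X[...,2]>.295)&(X[...,2]<.312)&(np.hypot(X[...,0]-.646,X[...,1]+.117)<.02); print("grip",g.sum(),X[g].mean(0) if g.any() else '')
cv2.imwrite("pics/w2.png",cv2.resize(im,None,fx=1.42,fy=1.42,interpolation=cv2.INTER_CUBIC))
E
```

```text
[ 0.602  -0.0887  0.3709] [-0.3468  0.2824  0.5515  1.2839 -0.1476  1.6156  1.4924]
red 756 [0.1677 0.1689 0.1715 0.1729 0.1739]
627 ((501.2763671875, -53.742618560791016), 48.66604995727539)
grip 482 [ 0.6469 -0.1195  0.3041]
```

View pics/w2.png

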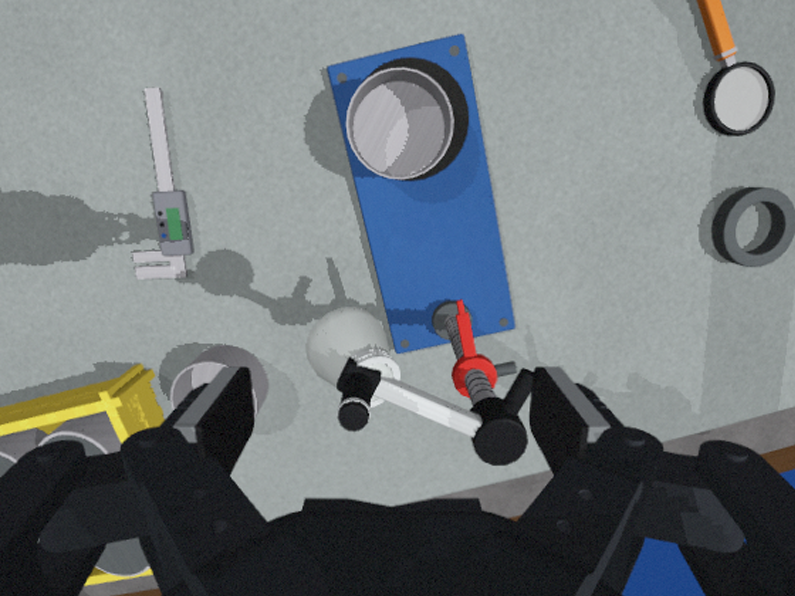

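Wrist view (enlarged): cup rim centred near (400,123), lamp grip top (354,415), hub top (500,438), red tip (460,303), collar (475,374). I'll refine these numerically.

```bash
python3 - <<'E'
from h import *
np.set_printoptions(precision=4,suppress=True)
p=dict(np.load("w2.npz")); D=p.pop("D"); p={k:(v if v.ndim else float(v)) for k,v in p.items()}
im=eyes and cv2.resize(cv2.imread("pics/w2.png"),(560,420),interpolation=cv2.INTER_AREA)
X=cloud(p,D); w=lambda a,b,z: world(p,(a+.5)/1.42-.5,(b+.5)/1.42-.5,z=z)
print("cup",w(400,123,.071),"L/R",w(346,123,.071),w(454,123,.071)); print("grip",w(354,415,.306),"hub",w(500,438,.265))
h=cv2.cvtColor(im,cv2.COLOR_BGR2HSV)
red=((h[...,0]<8)|(h[...,0]>172))&(h[...,1]>150)&(X[...,2]>.15)&(X[...,2]<.19); q=X[red]
d=np.hypot(q[:,0]-.7085,q[:,1]+.048)
for a,b in((0,.02),(.02,.03),(.03,.045),(.045,.07)):
  s=q[(d>a)&(d<b)]; print(a,b,len(s),np.percentile(s[:,2],[10,50,90]) if len(s) else '')
print("tip max",d.max(), q[d>.055].mean(0))
for z in(.155,.16,.165,.17): t=w(460,301,z); print(z,t,np.hypot(t[0]-.7085,t[1]+.048))
# fit circle to rim
m=(D>0)&(X[...,2]>.066)&(X[...,2]<.076)&(np.abs(np.hypot(X[...,0]-.5,X[...,1]+.053)-.048)<.006); P=X[m][:,:2]
A=np.c_[2*P,np.ones(len(P))]; s=np.linalg.lstsq(A,(P**2).sum(1),rcond=None)[0]; print("rim fit",s[:2],np.sqrt(s[2]+s[:2]@s[:2]),len(P))
for zz in((.0,.003),(.012,.017),(.068,.073)):
  k=(D>0)&(X[...,2]>zz[0])&(X[...,2]<zz[1]); print(zz,k.sum(),np.median(X[k][:,2]))
k=(D>0)&(np.hypot(X[...,0]-.709,X[...,1]+.048)<.015)&(X[...,2]>.24); print("hub z",np.percentile(X[k][:,2],[50,90]),X[k].mean(0))
E
```

```text
cup [ 0.5005 -0.0528  0.071 ] L/R [ 0.4879 -0.0997  0.071 ] [ 0.5128 -0.0059  0.071 ]
grip [ 0.6471 -0.1191  0.306 ] hub [ 0.7065 -0.0476  0.265 ]
0 0.02 458 [0.1691 0.1726 0.1736]
0.02 0.03 71 [0.1679 0.1689 0.1695]
0.03 0.045 109 [0.1677 0.1688 0.1697]
0.045 0.07 94 [0.1678 0.1688 0.1698]
tip max 0.06292452904251508 [ 0.6495 -0.0458  0.1688]
0.155 [ 0.6502 -0.0441  0.155 ] 0.058456475091711625
0.16 [ 0.6486 -0.0444  0.16  ] 0.05998091621734068
0.165 [ 0.6471 -0.0448  0.165 ] 0.06150906268043112
0.17 [ 0.6455 -0.0452  0.17  ] 0.06304064502214898
rim fit [ 0.5015 -0.0538] 0.047021405289090205 514
(0.0, 0.003) 55727 0.0005568773821742658
(0.012, 0.017) 15791 0.013798256999360999
(0.068, 0.073) 801 0.07052582099830766
hub z [0.2647 0.2655] [ 0.7079 -0.0481  0.2641]
```

>>> {"method": "send_rows", "body": {
  "offset": [
    [-26,-9,0],
    [-51,-18,0],
    [-51,-18,30],
    [-51,-18,60],
    [-51,-18,90]
  ],
  "roll": [0,0,0,0,0]
}}

```text
clock: 3.12
position: [0.647, -0.1202, 0.2801]
ee_rot: [0.13, 0.992, 0.0, 0.0]
ft_force: [0.4, 0.2, -0.3]
grip_width: 0.997
```

>>> {"method": "send_rows", "body": {
  "offset": [
    [0,0,7],
    [0,0,7],
    [0,0,7],
    [0,0,7],
    [0,0,7]
  ],
  "roll": [0,0,0,0,0],
  "jaw": 0.0,
  "newtons": 25
}}

```text
clock: 3.53
position: [0.6473, -0.1215, 0.2765]
ee_rot: [0.13, 0.991, 0.0, 0.002]
ft_force: [0.2, -0.8, 0.1]
grip_width: 0.302
```

>>> {"method": "send_rows", "body": {
  "offset": [
    [0,0,0],
    [0,0,0],
    [0,0,0],
    [0,0,0],
    [0,0,0]
  ],
  "roll": [0,0,0,0,0]
}}

```text
clock: 3.95
position: [0.6476, -0.1209, 0.2762]
ee_rot: [0.13, 0.991, 0.001, 0.002]
ft_force: [1.2, 2.3, 6.2]
grip_width: 0.179
```

```bash
python3 - <<'E'
import numpy as np
R=np.array([[-.966,.258],[.258,.966]])
C=np.array([.7075,-.048]); P0=np.array([.6470,-.1200])
for a in np.radians(np.linspace(230,181.4,11)[1:]):
  P=C+.095*np.array([np.cos(a),np.sin(a)]); print(np.round(R@(P-P0)*1000,0),P.round(4))
E
```

```text
[7. 3.] [ 0.6405 -0.1153]
[14.  7.] [ 0.635  -0.1094]
[21. 12.] [ 0.6301 -0.1031]
[27. 17.] [ 0.6257 -0.0963]
[32. 23.] [ 0.6219 -0.0892]
[37. 30.] [ 0.6187 -0.0818]
[42. 36.] [ 0.6162 -0.0742]
[45. 43.] [ 0.6143 -0.0663]
[49. 51.] [ 0.6131 -0.0584]
[51. 58.] [ 0.6125 -0.0503]
```

>>> {"method": "send_rows", "body": {
  "offset": [
    [7,3,-3],
    [14,7,-3],
    [21,12,-3],
    [27,17,-3],
    [32,23,-3]
  ],
  "roll": [0,0,0,0,0]
}}

```text
clock: 4.37
position: [0.6216, -0.0912, 0.2766]
ee_rot: [0.131, 0.991, -0.0, 0.0]
ft_force: [3.1, -2.8, -8.2]
grip_width: 0.177
```

>>> {"method": "send_rows", "body": {
  "offset": [
    [5,7,0],
    [10,13,0],
    [13,20,0],
    [17,28,0],
    [19,35,0]
  ],
  "roll": [0,0,0,0,0]
}}

```text
clock: 4.78
position: [0.6094, -0.055, 0.2766]
ee_rot: [0.133, 0.991, -0.002, -0.003]
ft_force: [-17.7, -6.5, -1.2]
grip_width: 0.175
```

>>> {"method": "send_rows", "body": {
  "offset": [
    [0,0,0],
    [0,0,0],
    [0,0,0],
    [0,0,0],
    [0,0,0]
  ],
  "roll": [0,0,0,0,0]
}}

```text
clock: 5.2
position: [0.6094, -0.0528, 0.2766]
ee_rot: [0.131, 0.991, -0.0, -0.004]
ft_force: [-14.5, 0.5, 0.5]
grip_width: 0.176
```

```bash
python3 - <<'E'
from h import *
np.set_printoptions(precision=4,suppress=True)
print(monitor.get_obs()["position"])
p=eyes.camera_params("wrist"); im,D=eyes.camera("wrist"); np.savez("w3.npz",D=D,**p)
X=cloud(p,D)
m=(D>0)&(X[...,2]>.066)&(X[...,2]<.076)&(np.abs(np.hypot(X[...,0]-.5,X[...,1]+.053)-.048)<.006); P=X[m][:,:2]
A=np.c_[2*P,np.ones(len(P))]; s=np.linalg.lstsq(A,(P**2).sum(1),rcond=None)[0]; print("rim fit",s[:2],np.sqrt(s[2]+s[:2]@s[:2]),len(P))
cv2.imwrite("pics/w3.png",cv2.resize(im,None,fx=1.42,fy=1.42,interpolation=cv2.INTER_CUBIC))
E
```

```text
[ 0.6094 -0.0528  0.2766]
rim fit [ 0.5014 -0.0535] 0.04686173815371423 905
```

View pics/w3.png

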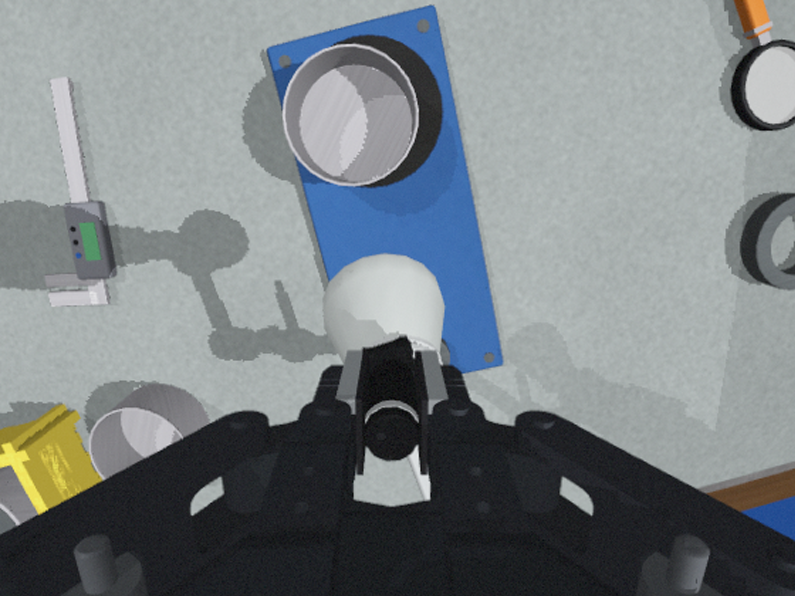

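Lamp now points nearly at the cup (head at (384,300), cup rim (352,115)). I'll trim by about 2 mm, release, rise and check.

>>> {"method": "send_rows", "body": {
  "offset": [
    [2,1,0],
    [4,1,0],
    [4,1,0],
    [4,1,0],
    [4,1,0]
  ],
  "roll": [0,0,0,0,0]
}}

```text
clock: 5.67
position: [0.609, -0.0507, 0.2767]
ee_rot: [0.131, 0.991, -0.0, 0.0]
ft_force: [4.3, -2.3, -9.5]
grip_width: 0.178
```

>>> {"method": "send_rows", "body": {
  "offset": [
    [0,0,0],
    [0,0,0],
    [0,0,0],
    [0,0,0],
    [0,0,0]
  ],
  "roll": [0,0,0,0,0],
  "jaw": 1.0
}}

```text
clock: 6.08
position: [0.6088, -0.0501, 0.2776]
ee_rot: [0.13, 0.991, 0.0, 0.0]
ft_force: [-0.7, -0.2, -0.6]
grip_width: 0.874
```

>>> {"method": "send_rows", "body": {
  "offset": [
    [0,0,-20],
    [0,0,-50],
    [20,0,-80],
    [50,0,-95],
    [80,0,-95]
  ],
  "roll": [0,0,0,0,0]
}}

```text
clock: 6.5
position: [0.5318, -0.03, 0.3757]
ee_rot: [0.131, 0.991, 0.0, 0.003]
ft_force: [-0.5, -0.2, 0.5]
grip_width: 1.003
```

>>> {"method": "send_rows", "body": {
  "offset": [
    [30,0,0],
    [60,0,0],
    [60,0,0],
    [60,0,0],
    [60,0,0]
  ],
  "roll": [0,0,0,0,0]
}}

```text
clock: 6.92
position: [0.4738, -0.0141, 0.3726]
ee_rot: [0.13, 0.991, 0.0, 0.0]
ft_force: [-0.1, 0.6, 0.1]
grip_width: 1.004
```

>>> {"method": "send_rows", "body": {
  "offset": [
    [8,29,22],
    [17,58,44],
    [25,87,67],
    [33,116,89],
    [42,145,111]
  ],
  "roll": [-0.09,-0.18,-0.27,-0.36,-0.456]
}}

```text
clock: 7.33
position: [0.4711, 0.1379, 0.2598]
ee_rot: [-0.098, 0.995, -0.0, -0.0]
ft_force: [1.7, 0.1, 0.5]
grip_width: 1.002
```

```bash
python3 - <<'E'
from h import *
np.set_printoptions(precision=4,suppress=True)
o=monitor.get_obs(); r=Ro.from_quat(o["ee_rot"]); M=r.as_matrix(); print(o["position"],M)
for x,y in((.468,.2868),): print("tool off",M.T@(np.array([x,y,.15])-o["position"])*1000, "yaw y",np.degrees(np.arctan2(M[1,1],M[0,1])))
p=eyes.camera_params("top"); im,D=eyes.camera("top"); np.savez("t2.npz",D=D,**p); cv2.imwrite("t2.png",im)
ps=eyes.camera_params("scene"); i2,D2=eyes.camera("scene"); cv2.imwrite("s2.png",i2)
a=cv2.resize(im[140:295,265:365],None,fx=3.8,fy=3.8,interpolation=cv2.INTER_CUBIC)
b=cv2.resize(i2[205:315,220:335],None,fx=3.6,fy=3.6,interpolation=cv2.INTER_CUBIC)
q=np.zeros((595,800,3),np.uint8); q[:a.shape[0],:380]=a[:595]; q[:b.shape[0],385:385+b.shape[1]]=b[:, :415]; cv2.imwrite("pics/c2.png",q)
E
```

```text
[0.4711 0.1379 0.2598] [[-0.9806 -0.196  -0.0004]
 [-0.196   0.9806 -0.0005]
 [ 0.0005 -0.0004 -1.    ]]
tool off [-26.2156 146.6301 109.7021] yaw y 101.30067820697293
```

View pics/c2.png

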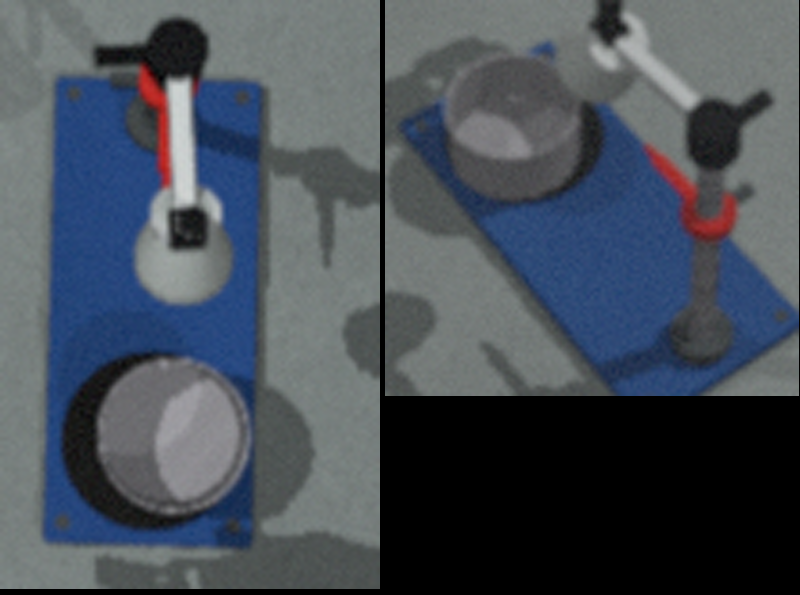

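```bash
python3 - <<'E'
from h import *
np.set_printoptions(precision=4,suppress=True)
p=eyes.camera_params("top"); f=dict(np.load("t2.npz")); X=cloud(p,f["D"])
im=cv2.imread("t2.png"); 
w=lambda a,b,z: world(p,265+(a+.5)/3.8-.5,140+(b+.5)/3.8-.5,z=z)
hub=w(177,48,.265); cup=w(173,437,.071)
a=w(179,85,.262); b=w(185.5,185,.262); ang=lambda d: np.degrees(np.arctan2(d[1],d[0]))%360
print("bar",a,b,ang(b-a),"hub->cup",ang(cup-hub),hub,cup)
# bar via bright mask
V=im[...,:].min(2); m=np.zeros(V.shape,bool); m[162:190,300:325]=True; m&=(V>165)&(X[...,2]>.24); v,u=np.nonzero(m)
P=np.array([world(p,c,d,z=.262) for c,d in zip(u,v)])[:,:2]; s=np.linalg.svd(P-P.mean(0))[2][0]; s*=-np.sign(s[0]); print("pca",len(P),P.mean(0),ang(s),"hub->mean",ang(P.mean(0)-hub[:2]))
g=w(187,222,.306); print("grip",g,ang(g-hub),np.hypot(*(g-hub)[:2]))
k=(X[...,2]>.295)&(X[...,2]<.315)&(np.hypot(X[...,0]-.612,X[...,1]+.05)<.025); q=X[k].mean(0); print("grip depth",k.sum(),q,ang(q-hub))
k=(X[...,2]>.17)&(X[...,2]<.24)&(np.hypot(X[...,0]-.605,X[...,1]+.05)<.045); q=X[k].mean(0); print("head",k.sum(),q,ang(q-hub))
E
```

```text
bar [ 0.6887 -0.0483  0.262 ] [ 0.636  -0.0511  0.262 ] 183.05151865171086 hub->cup 181.53818825067034 [ 0.7078 -0.0473  0.265 ] [ 0.4977 -0.0529  0.071 ]
pca 143 [ 0.6615 -0.0492] 182.13878259021428 hub->mean 182.36014291551368
grip [ 0.6125 -0.049   0.306 ] 181.0063781634068 0.09530395834549144
grip depth 62 [ 0.6125 -0.0511  0.3054] 182.30042225008086
head 183 [ 0.5901 -0.0498  0.2323] 181.18998140134858
```

Lamp direction is within about 1° of the cup by several measures, which is fine. Now the loupe.

>>> {"method": "send_rows", "body": {
  "offset": [
    [-6,34,20],
    [-13,68,45],
    [-20,102,70],
    [-26,135,95],
    [-26,147,110]
  ],
  "roll": [0,0,0,0,0]
}}

```text
clock: 7.85
position: [0.467, 0.2899, 0.1484]
ee_rot: [-0.098, 0.995, -0.0, -0.001]
ft_force: [-0.6, 0.8, 0.0]
grip_width: 1.004
```

>>> {"method": "send_rows", "body": {
  "offset": [
    [0,0,30],
    [0,0,60],
    [0,0,90],
    [0,0,115],
    [0,0,130]
  ],
  "roll": [0,0,0,0,0]
}}

```text
clock: 8.27
position: [0.4675, 0.2846, 0.0179]
ee_rot: [-0.096, 0.995, -0.001, -0.001]
ft_force: [-0.4, -0.3, 0.2]
grip_width: 0.999
```

```bash
python3 - <<'E'
from h import *
np.set_printoptions(precision=4,suppress=True)
o=monitor.get_obs(); M=Ro.from_quat(o["ee_rot"]).as_matrix(); print(o["position"],o["ft_force"])
p=eyes.camera_params("wrist"); im,D=eyes.camera("wrist"); cv2.imwrite("w4.png",im)
h=cv2.cvtColor(im,cv2.COLOR_BGR2HSV)
org=(h[...,0]<16)&(h[...,1]>170)&(h[...,2]>80); v,u=np.nonzero(org); P=np.array([world(p,a,b,z=.014) for a,b in zip(u,v)])
print(len(P),cv2.minAreaRect((P[:,:2]*1000).astype(np.float32)),"tooly",(P-o["position"])@M[:,1]@np.ones(len(P))/len(P)*1000, "yaw",np.degrees(np.arctan2(M[1,1],M[0,1])))
E
```

```text
[0.4675 0.2846 0.0179] [-0.3853 -0.3122  0.1501]
6190 ((461.7266845703125, 285.2535705566406), (98.03438568115234, 16.29918670654297), 11.187885284423828) tooly 1.685851307404301 yaw 101.01540553333253
```

>>> {"method": "send_rows", "body": {
  "offset": [
    [0,2,8],
    [0,2,15],
    [0,2,15],
    [0,2,15],
    [0,2,15]
  ],
  "roll": [0,0,0,0,0]
}}

```text
clock: 8.73
position: [0.4679, 0.2885, 0.0072]
ee_rot: [-0.097, 0.995, 0.0, 0.001]
ft_force: [-0.7, -0.5, 1.1]
grip_width: 1.001
```

>>> {"method": "send_rows", "body": {
  "offset": [
    [0,0,0],
    [0,0,0],
    [0,0,0],
    [0,0,0],
    [0,0,0]
  ],
  "roll": [0,0,0,0,0],
  "jaw": 0.0,
  "newtons": 30
}}

```text
clock: 9.15
position: [0.4673, 0.2882, 0.0065]
ee_rot: [-0.097, 0.995, 0.0, 0.0]
ft_force: [0.1, -0.4, 0.2]
grip_width: 0.3
```

>>> {"method": "send_rows", "body": {
  "offset": [
    [0,0,0],
    [0,0,0],
    [0,0,0],
    [0,0,0],
    [0,0,0]
  ],
  "roll": [0,0,0,0,0]
}}

```text
clock: 9.57
position: [0.4674, 0.2882, 0.0065]
ee_rot: [-0.097, 0.995, 0.0, 0.0]
ft_force: [-0.9, -0.2, 4.4]
grip_width: 0.187
```

>>> {"method": "send_rows", "body": {
  "offset": [
    [0,0,0],
    [0,0,0],
    [0,0,0],
    [0,0,0],
    [0,0,0]
  ],
  "roll": [0,0,0,0,0],
  "newtons": 80
}}

```text
clock: 9.98
position: [0.4675, 0.2883, 0.0067]
ee_rot: [-0.097, 0.995, 0.0, 0.0]
ft_force: [-0.9, -0.4, 6.3]
grip_width: 0.165
```

Grip is on only the upper half of the handle, so I'll regrip 4 mm lower.

>>> {"method": "send_rows", "body": {
  "offset": [
    [0,0,0],
    [0,0,0],
    [0,0,0],
    [0,0,2],
    [0,0,4]
  ],
  "roll": [0,0,0,0,0],
  "jaw": 0.45,
  "newtons": 30
}}

```text
clock: 10.4
position: [0.4671, 0.2881, 0.0021]
ee_rot: [-0.097, 0.995, 0.0, -0.0]
ft_force: [0.4, 0.1, -0.4]
grip_width: 0.446
```

>>> {"method": "send_rows", "body": {
  "offset": [
    [0,0,0],
    [0,0,0],
    [0,0,0],
    [0,0,0],
    [0,0,0]
  ],
  "roll": [0,0,0,0,0],
  "jaw": 0.0
}}

```text
clock: 10.82
position: [0.4672, 0.2881, 0.0023]
ee_rot: [-0.097, 0.995, 0.0, -0.0]
ft_force: [-0.0, -0.2, -0.9]
grip_width: 0.185
```

>>> {"method": "send_rows", "body": {
  "offset": [
    [0,0,0],
    [0,0,0],
    [0,0,0],
    [0,0,0],
    [0,0,0]
  ],
  "roll": [0,0,0,0,0],
  "newtons": 70
}}

```text
clock: 11.23
position: [0.4672, 0.2881, 0.0023]
ee_rot: [-0.097, 0.995, 0.0, 0.0]
ft_force: [-1.1, 0.6, -0.0]
grip_width: 0.176
```

>>> {"method": "send_rows", "body": {
  "offset": [
    [0,0,-10],
    [0,0,-30],
    [0,0,-60],
    [0,0,-90],
    [0,0,-120]
  ],
  "roll": [0,0,0,0,0]
}}

```text
clock: 11.65
position: [0.467, 0.2879, 0.1243]
ee_rot: [-0.097, 0.995, 0.0, 0.0]
ft_force: [0.9, 0.3, -2.1]
grip_width: 0.174
```

>>> {"method": "send_rows", "body": {
  "offset": [
    [0,0,-30],
    [0,0,-60],
    [0,0,-70],
    [0,0,-70],
    [0,0,-70]
  ],
  "roll": [0,0,0,0,0]
}}

```text
clock: 12.07
position: [0.4671, 0.2881, 0.1922]
ee_rot: [-0.097, 0.995, 0.0, 0.0]
ft_force: [-0.2, -0.4, -2.2]
grip_width: 0.178
```

```bash
cat > lp.py <<'E'
from h import *
np.set_printoptions(precision=4,suppress=True)
def loupe(tag):
    o=monitor.get_obs(); M=Ro.from_quat(o["ee_rot"]).as_matrix(); T=o["position"]
    p=eyes.camera_params("wrist"); im,D=eyes.camera("wrist"); cv2.imwrite(f"pics/{tag}.png",cv2.resize(im,None,fx=1.42,fy=1.42,interpolation=cv2.INTER_CUBIC))
    X=(cloud(p,D)-T)@M*1000; h=cv2.cvtColor(im,cv2.COLOR_BGR2HSV)   # tool frame, mm
    m=(D>0)&(abs(X[...,2])<35)&(X[...,0]>-150)&(X[...,0]<150)&(abs(X[...,1])<60)
    org=m&(h[...,0]<16)&(h[...,1]>150)&(h[...,2]>60); P=X[org]; print("pos",T,"handle n",len(P),P.mean(0))
    x=P[:,0]; print("slope z,y per x",np.polyfit(x,P[:,2],1),np.polyfit(x,P[:,1],1),"x range",x.min(),x.max())
    b=m&(h[...,2]<90)&(X[...,0]<-45)&(X[...,0]>-135); Q=X[b]
    if len(Q)>50: print("bezel",len(Q),cv2.minEnclosingCircle(Q[:,:2].astype(np.float32)),"z fit",np.linalg.lstsq(np.c_[Q[:,:2],np.ones(len(Q))],Q[:,2],rcond=None)[0],np.median(Q[:,2]))
E
python3 -c "
from lp import *; loupe('w5')"
```

```text
pos [0.4671 0.2881 0.1922] handle n 7423 [ 12.4248   0.46   -11.254 ]
slope z,y per x [  0.0023 -11.2822] [0.0056 0.3907] x range -39.485876052459844 54.264788766250355
```

View pics/w5.png

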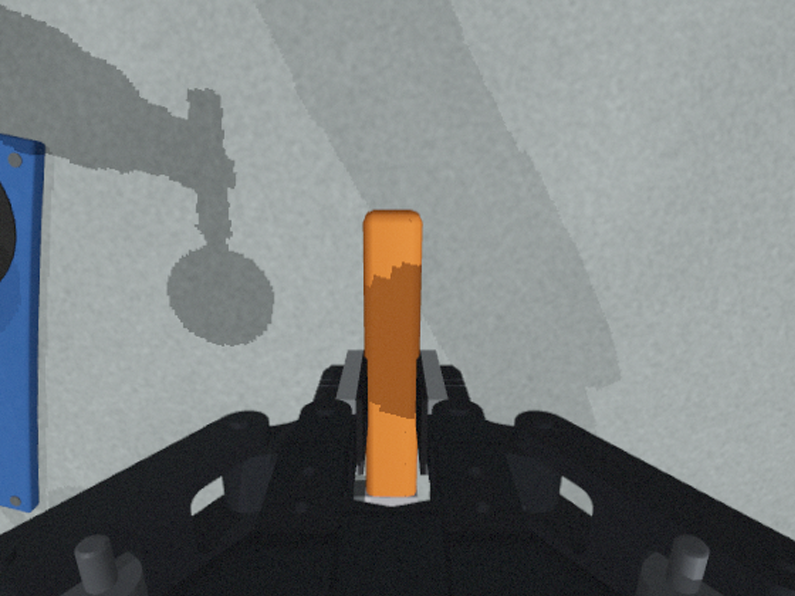

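Held level: handle slope 0.002, lens at tool (−89.5, 0, −4.5) mm. Now I carry and turn it so the handle points at about 115° in the world.

>>> {"method": "send_rows", "body": {
  "offset": [
    [6,-28,0],
    [12,-55,0],
    [18,-83,0],
    [24,-111,0],
    [30,-139,0]
  ],
  "roll": [0.11,0.22,0.33,0.44,0.55]
}}

```text
clock: 12.53
position: [0.4634, 0.1443, 0.1903]
ee_rot: [0.18, 0.984, -0.001, -0.001]
ft_force: [0.5, 0.1, -0.8]
grip_width: 0.174
```

>>> {"method": "send_rows", "body": {
  "offset": [
    [0,0,0],
    [0,0,0],
    [0,0,0],
    [0,0,0],
    [0,0,0]
  ],
  "roll": [0.11,0.22,0.33,0.44,0.55]
}}

```text
clock: 12.95
position: [0.4636, 0.1455, 0.1904]
ee_rot: [0.44, 0.898, -0.001, -0.001]
ft_force: [-0.1, 0.4, -0.4]
grip_width: 0.177
```

```bash
cat > tgt.py <<'E'
from h import *
import sys
np.set_printoptions(precision=4,suppress=True)
o=monitor.get_obs(); M=Ro.from_quat(o["ee_rot"]).as_matrix(); T=o["position"]; L=np.array([-.0895,0,-.0045])
phi=np.degrees(np.arctan2(M[1,0],M[0,0])); print(T,"phi",phi,"lens",T+M@L,"roll",np.radians(phi-115))
a=np.radians(115); G=np.array([.5,-.053,.1665])+[.0895*np.cos(a),.0895*np.sin(a),-.0045]
print("goal",G,"off",M.T@(G-T)*1000)
E
python3 tgt.py
```

```text
[0.4636 0.1455 0.1904] phi 127.78346812484406 lens [0.5185 0.0748 0.1949] roll 0.22311360860227444
goal [0.4622 0.0281 0.162 ] off [-91.8863 -72.9728  28.6064]
```

>>> {"method": "send_rows", "body": {
  "offset": [
    [-20,-16,0],
    [-40,-32,0],
    [-60,-48,0],
    [-78,-62,4],
    [-92,-73,10]
  ],
  "roll": [0.05,0.1,0.15,0.2,0.223]
}}

```text
clock: 13.37
position: [0.4636, 0.025, 0.1817]
ee_rot: [0.537, 0.843, -0.0, -0.0]
ft_force: [0.0, 0.5, -0.6]
grip_width: 0.177
```

>>> {"method": "send_rows", "body": {
  "offset": [
    [0,0,6],
    [0,0,12],
    [0,0,17],
    [0,0,18],
    [0,0,18]
  ],
  "roll": [0,0,0,0,0]
}}

```text
clock: 13.78
position: [0.4636, 0.0292, 0.1636]
ee_rot: [0.534, 0.845, -0.0, -0.0]
ft_force: [-0.3, -0.2, -1.0]
grip_width: 0.172
```

>>> {"method": "send_rows", "body": {
  "offset": [
    [0,0,0],
    [0,0,0],
    [0,0,0],
    [0,0,0],
    [0,0,0]
  ],
  "roll": [0,0,0,0,0]
}}

```text
clock: 14.2
position: [0.464, 0.0286, 0.1644]
ee_rot: [0.535, 0.845, 0.0, 0.0]
ft_force: [1.2, -0.5, -2.3]
grip_width: 0.172
```

```bash
python3 tgt.py; python3 - <<'E'
from lp import *
loupe("w6")
t,D=eyes.camera("top"); s,Ds=eyes.camera("scene"); np.save("s3.npy",Ds); np.save("t3.npy",D); cv2.imwrite("t3.png",t); cv2.imwrite("s3.png",s)
a=cv2.resize(t[140:295,265:365],None,fx=3.8,fy=3.8,interpolation=cv2.INTER_CUBIC)
b=cv2.resize(s[180:320,200:340],None,fx=2.95,fy=2.95,interpolation=cv2.INTER_CUBIC)
q=np.zeros((595,800,3),np.uint8); q[:a.shape[0],:380]=a[:595]; q[:b.shape[0],385:385+b.shape[1]]=b[:595, :415]; cv2.imwrite("pics/c3.png",q)
E
```

```text
[0.464  0.0286 0.1644] phi 115.33765411277255 lens [ 0.5023 -0.0523  0.1689] roll 0.005893176000781316
goal [0.4622 0.0281 0.162 ] off [ 0.3223 -1.86    2.4162]
pos [0.464  0.0286 0.1644] handle n 6778 [ 10.7271   0.8699 -11.2928]
slope z,y per x [  0.0046 -11.3426] [0.0026 0.8419] x range -38.444664911985285 55.36069127487679
```

View pics/c3.png

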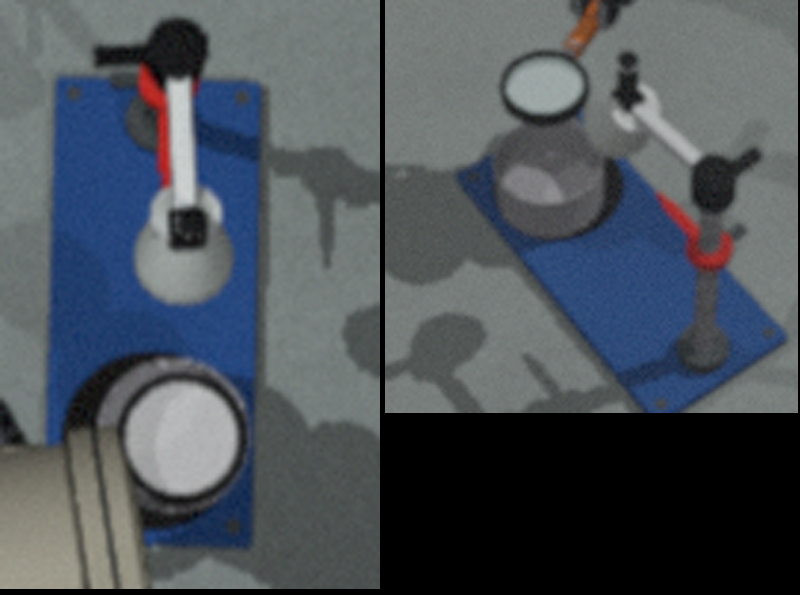

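The top crop shows the loupe bezel centred at (183,438.5). In the scene crop it is at (544.5,86.5), level over the cup and clear of the lamp. I'll check these in metres and in height.

```bash
python3 - <<'E'
from h import *
np.set_printoptions(precision=4,suppress=True)
p=eyes.camera_params("top"); ps=eyes.camera_params("scene")
w=lambda a,b,z: world(p,265+(a+.5)/3.8-.5,140+(b+.5)/3.8-.5,z=z)
ws=lambda a,b,z: world(ps,200+(a-385+.5)/2.95-.5,180+(b+.5)/2.95-.5,z=z)
print("top lens",w(183,438.5,.176),"cup",w(173,437,.071)); print("scene lens",ws(544.5,86.5,.176))
for n,q,f,c in(("top",p,"t3",None),("scene",ps,"s3",None)):
  D=np.load(f+".npy"); X=cloud(q,D); im=cv2.imread(f+".png")
  m=(D>0)&(X[...,2]>.15)&(X[...,2]<.2)&(np.hypot(X[...,0]-.5,X[...,1]+.053)<.05)
  P=X[m]; print(n,m.sum(),"circ",cv2.minEnclosingCircle((P[:,:2]*1000).astype(np.float32)),"z plane",np.linalg.lstsq(np.c_[P[:,:2]-[.5,-.053],np.ones(len(P))],P[:,2],rcond=None)[0],np.median(P[:,2]))
  h=cv2.cvtColor(im,cv2.COLOR_BGR2HSV); red=((h[...,0]<8)|(h[...,0]>172))&(h[...,1]>150)&(X[...,2]>.14)&(X[...,2]<.2)
  Q=X[red]; d=np.hypot(Q[:,0]-.7075,Q[:,1]+.048); t=Q[(d>.025)&(d<.066)]; k=Q[d<.019]; print(" red pointer z",len(t),np.median(t[:,2]) if len(t) else'',"collar",len(k),np.percentile(k[:,2],[5,50,90]) if len(k) else '')
E
```

```text
top lens [ 0.5008 -0.0532  0.176 ] cup [ 0.4977 -0.0529  0.071 ]
scene lens [ 0.5064 -0.0559  0.176 ]
top 905 circ ((500.5650634765625, -52.09715270996094), 37.164371490478516) z plane [-0.0011 -0.011   0.1723] 0.17178547006576442
 red pointer z 31 0.16830341809710986 collar 52 [0.1693 0.1728 0.1747]
scene 669 circ ((502.0557556152344, -47.89133071899414), 45.13410568237305) z plane [-0.0112  0.0135  0.1724] 0.1721591443685883
 red pointer z 34 0.1697121265638397 collar 79 [0.1703 0.1733 0.1755]
```

>>> {"method": "send_rows", "body": {
  "offset": [
    [0,-1,1],
    [0,-2,2],
    [0,-2,2],
    [0,-2,2],
    [0,-2,2]
  ],
  "roll": [0,0,0,0,0]
}}

```text
clock: 14.77
position: [0.4621, 0.0277, 0.1623]
ee_rot: [0.535, 0.845, 0.0, -0.0]
ft_force: [-0.3, -0.9, -0.0]
grip_width: 0.172
```

>>> {"method": "send_rows", "body": {
  "offset": [
    [0,0,0],
    [0,0,0],
    [0,0,0],
    [0,0,0],
    [0,0,0]
  ],
  "roll": [0,0,0,0,0]
}}

```text
clock: 15.18
position: [0.4621, 0.0277, 0.1623]
ee_rot: [0.535, 0.845, 0.0, -0.0]
ft_force: [0.6, -0.4, -0.8]
grip_width: 0.172
```

```bash
python3 tgt.py; python3 - <<'E'
from lp import *
loupe("w7")
p=eyes.camera_params("top"); D=eyes.camera("top")[1]; X=cloud(p,D)
m=(D>0)&(X[...,2]>.15)&(X[...,2]<.2)&(np.hypot(X[...,0]-.5,X[...,1]+.053)<.05); P=X[m]
print("circ",cv2.minEnclosingCircle((P[:,:2]*1000).astype(np.float32)),np.median(P[:,2]),np.percentile(P[:,2],95)); o=monitor.get_obs(); print(abs(o["joint_velocities"]).max(),o["clock"],o["ft_force"])
E
```

```text
[0.4621 0.0277 0.1623] phi 115.32725880384275 lens [ 0.5004 -0.0532  0.1668] roll 0.005711743633194309
goal [0.4622 0.0281 0.162 ] off [0.3628 0.2464 0.2917]
pos [0.4621 0.0277 0.1623] handle n 6747 [ 10.5317   0.875  -11.2748]
slope z,y per x [  0.0054 -11.3315] [0.0024 0.8498] x range -38.18392308220455 55.32306399096603
circ ((498.6549377441406, -53.113685607910156), 37.30160903930664) 0.1697544271766372 0.17501277393917045
0.002004278847887877 15.2833 [-0.7626  0.9334 -1.3095]
```

Lens is at about (0.500,−0.053,0.167), level and still. Handing in.

```bash
python3 -c "
from workcell import manip; print(manip.hand_in())"
```

```text
the job is handed in; nothing more can be done
None
```

The lamp was swung round to the cup and left there. The job was handed in at about 15 s with the loupe held still and level over the cup.

- **Lamp:** I turned the arm by its grip pin from about 0.88 rad and then let go. Seen from above, it points along about 181–183°, and the cup lies at 181.5°. The individual readings disagree by about 1°, which is up to roughly 5 mm at the cup.
- **Loupe position:** the lens works out at (0.500, −0.053, 0.167) m from the arm's pose and (0.499, −0.053) m from the top camera. The cup centre was measured at x 0.498–0.5015 and y −0.053 to −0.054, so the centring is good to about 2–3 mm. The scene camera placed the lens about 6 mm off in x before the last 2 mm trim. I gave that less weight and did not repeat it.
- **Height:** the red pointer mark is estimated at 0.1665–0.167 m, from the collar's top face at about 0.173 m.
- **Level and still:** the handle slopes about 0.005 rad, and joint speeds were near zero before handing in.
- **Clearance and bystanders:** in the last pictures viewed, the loupe was clear of the cup, lamp and stand, and the cup had not moved. I did not re-measure the calliper, spare cup or ring gauge, but the arm went nowhere near touching them.
- **Grip and forces:** I regripped the handle once, 4 mm lower, because the first grip held only its upper half. The highest wrist force I saw was about 19 N.

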